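# Clamp a tablet bottle in the V of a bottle vise

## Robot

A 6-joint arm with a two-finger parallel gripper is mounted at the origin on a cart in front of the work surface, level with it; the furniture and walls round the work are solid. World frame = base frame: x ahead of the robot, y to its left, z up, the work surface at z = 0. Lengths are in m, angles in rad, forces in N, time in s.
With the tool pointing down it reaches from about 0.325 to 0.85 m from the base axis. Payload 4.4 kg.
Tool frame: the origin (TCP) lies between the finger pads; the fingertips stand 17 mm ahead of it and the grasp point (between the pads) lies 2 mm behind it; z points along the fingers, y is the direction in which the jaws open and shut (so a half turn about z gives the same grasp; the last joint's range is limited). The gripper opens to 94 mm and grips with 3 to 60 N. Pads are 16 mm wide; open, the fingers measure 119 mm over their backs; the gripper's body (75 mm by 177 mm) begins 78 mm behind the grasp point.
Start: joints at [-1.448, 0.207, 1.542, -0, 1.393, -0.15], TCP at [0.155, -0.554, 0.222] pointing down, gripper open.
Joint ranges: [-2.73, 2.73], [-0.86, 2.22], [0.23, 2.46], [-1.11, 4.25], [0.08, 2.63], [-2.82, 2.82]. Speed limits (rad/s): [2.79, 2.79, 3.14, 3.14, 3.14, 3.14].

## Interface

Orientations are given as a unit quaternion [x, y, z, w].
In Python, from bench import bot, status, viewer gives the robot as it stands. Calls block until the motion is done:
- bot.reach(position, orientation): joint-space move of the TCP to a pose.
- bot.servo_line(position, vel=0.15, frame=None): straight line of the TCP; frame=None keeps the orientation; vel is the mean speed in m/s.
- bot.set_joints(angles): joint-space move.
- bot.move_gripper(opening): finger opening in m; the grip force is fixed at half the most; returns when the fingers have stopped.
- bot.sleep(seconds).
- bot.inverse_kinematics(position, orientation): joint angles nearest the present ones, or None.
- status.get_state(): the state.
- viewer.capture(name): name is "side" or "top"; returns the picture (384x512x3 uint8, red, green, blue); there is no depth.
- viewer.camera_params(name): a dict with "camera_matrix" (3x3 intrinsics, pixels), "k1" (the pictures are not rectified: a ray, as slopes to the right and down, at radius r is drawn at 1 + k1 r^2 times it, then the intrinsics apply), "R" (3x3) and "t" (3): a world point X has camera coordinates R X + t. Camera axes: x right, y down, z forward; pixel columns grow to the right and rows downward; lengths in m; the calibration is good to about 2 mm. A picture is of the moment at which its call begins. camera_params takes no time and is no camera call.
A pose or a line that the arm cannot do raises bot.MotionError and nothing moves.
- bot.close_job(): hands the job in, once; it reports no verdict.
The state is a dict: "clock": time; "joint_positions": joint angles; "qd": joint speeds; "joint_torque": joint torques, N m; "tool_pos": TCP position; "tool_rot": TCP orientation; "wrist_force": force on the tool from outside, world axes, zero at the start; "torque": the same for the moment, N m; "width": finger opening in m.
Only numpy, scipy, OpenCV 4.12 (cv2) and the standard library are available. Lean on these libraries where they do the work, as an engineer would, in place of code of your own. Each camera call takes 0.05 s, during which the arm holds its last target.

## Task

Clamp the tablet bottle with the green band in the bench bottle vise so that its tight cap can be unscrewed: draw the sliding jaw back, stand the bottle upright on the vise's deck between jaw and V-block, then slide the jaw up by its red grip until the bottle has settled centred against both rubber faces of the V and stays gripped when you let go. It should be held snugly, with about 8 N, but is thin-walled: the jaw must never press on it with more than 18 N. Leave the pill box, the cup stack and the roll of tape where they are.

Things in the scene. Friction and masses are not known exactly. Their poses are not given: they have to be found in the camera images.
- bottle: white tablet bottle with a screw cap and a green band, 68 mm tall, standing upright; round body 38 mm across, give or take 1 mm, up to 52 mm, cap 34 mm across above; 30 to 70 g. Origin: centre of its underside, z up the bottle.
- vise: grey bottle vise, fixed, base 215 x 104 mm (x -158 to 57 mm). x: from sliding jaw to V-block, away from the robot; z up. Origin at bench height about below a seated bottle's axis. Flat deck 12 mm above the bench, free between guide strips at y = +-40 mm (11 mm wide, 6 mm high). 90 degree V-block at x -4 to 54, y +-41 mm, top 48 mm above the bench.
- seat (a point): point on the deck (12 mm above the bench) where the centre of the underside of a fully seated bottle comes to lie, to within about 1.5 mm along x (bottles vary); axes as the vise
- v_face_left: black rubber lining of the V's left (+y of the vise) face, 41 mm long, 32 mm high; origin at its middle; the face looks back to the jaw and to the middle at 45 degrees. A bottle standing off the middle meets one face first, resists, and slides over to the other as it is pressed on
- v_face_right: the same on the right (-y of the vise) face
- jaw (a joint): sliding jaw along the vise's x, m: 0 fully drawn back, end stop 0.070; the pad's face is at vise x = value - 0.075, so it meets a seated bottle somewhere from 0.055 to 0.058. The jaw stays where it is left: it drags with about 8 N either way (push beyond that presses on the bottle), and so keeps up to 8 N of squeeze by itself when let go.
- pad: slippery flat white pad on the jaw's front, 50 mm wide, 20 to 48 mm above the bench, backed by a stiff spring (20 N per mm); origin at bench height below the middle of its face; axes as the vise
- grip (a point): centre of the jaw's red finger grip, an upright block 16 mm along the vise's x, 34 mm along y, 34 mm high, top 79 mm above the bench, 50 mm behind the pad's face, free behind and on both sides. Below it the jaw's saddle, 92 mm wide, top 30 mm above the bench. The pad's upright plate is 33 mm in front of it, top 50 mm above the bench. Axes as the vise.
- pill_box: blue four-compartment pill box, 47 x 132 x 29 mm, a bystander; origin under its centre
- cup_stack: stack of small clear dose cups, 46 mm across, 58 mm tall, a bystander; origin under its centre
- tape_roll: roll of tape lying flat, 53 mm across, 18 mm high, a bystander; origin under its centre
There are look-alikes about, which are no part of the job. What is shaped like the bottle but pink is not meant.

How it is judged:
On the way:
1. the bottle stands upright on the vise's deck between jaw and V-block, let go (z of bottle in the frame of seat between -0.003 and 0.003 m and angle between bottle's own z axis and vertical below 0.06 rad and horizontal distance between bottle and seat below 0.065 m and contact force between the fingers and bottle below 0.1 N), for 0.2 s.
At the end, for the whole second after the job is handed in: The bottle stands upright (within 0.06 rad) on the deck, its axis within 2 mm of the seat's centre sideways and 2 to 3 mm fore and aft, at rest and held by the vise alone: at least 4 N between jaw pad and bottle and at least 1 N on each of the two V faces (y of bottle in the frame of seat between -0.002 and 0.002 m and x of bottle in the frame of seat between -0.002 and 0.003 m and z of bottle in the frame of seat below 0.003 m and angle between bottle's own z axis and vertical below 0.06 rad and contact force between bottle and v_face_left above 1 N and contact force between bottle and v_face_right above 1 N and contact force between bottle and pad above 4 N and linear speed of bottle below 0.01 m/s); the robot touches nothing.
It fails at once if the jaw presses on the bottle with more than 18 N (contact force between bottle and pad above 18 N).
It fails at once if the bottle is tipped over (angle between bottle's own z axis and vertical above 0.6 rad).
It fails at once if a bystander is pushed away (distance of any of pill_box, cup_stack, tape_roll from where it was at the start of the episode above 0.025 m).
It also fails if it takes over 72 s, if anything falls off the work surface, if the arm or the gripper's body presses on something with over 40 N, if the wrist force passes 120 N, or if a joint passes its speed limit or range.

## Working session

There is one attempt and no reset: what is moved stays moved. The work goes in short steps, each a Python script; the robot and the scene stay as the last script left them, time stands still between calls to the robot, and variables do not carry over. Pictures are saved under pics/ and viewed, and the job is handed in when it is done.

```bash
mkdir -p pics; ls; python3 - <<'E'
from bench import bot,status,viewer
import cv2,numpy as np
np.set_printoptions(precision=4,suppress=True)
for n in("side","top"):
    im=viewer.capture(n); cv2.imwrite(f"pics/{n}0.png",im[:,:,::-1]); p=viewer.camera_params(n)
    print(n,{k:np.array(v) for k,v in p.items()}, -np.array(p['R']).T@np.array(p['t']))
print(status.get_state())
E
```

```text
pics
side {'camera_matrix': array([[388.6561,   0.    , 255.3423],
       [  0.    , 388.6561, 194.3399],
       [  0.    ,   0.    ,   1.    ]]), 'k1': array(-0.084), 'R': array([[-0.9022, -0.4308, -0.0202],
       [-0.2672,  0.5951, -0.7579],
       [ 0.3385, -0.6784, -0.652 ]]), 't': array([0.5108, 0.226 , 0.6927])} [0.2867 0.5555 0.6333]
top {'camera_matrix': array([[401.4583,   0.    , 246.4193],
       [  0.    , 401.4583, 191.4187],
       [  0.    ,   0.    ,   1.    ]]), 'k1': array(-0.1226), 'R': array([[-0.0106, -0.9999,  0.002 ],
       [-0.9882,  0.0102, -0.1526],
       [ 0.1526, -0.0036, -0.9883]]), 't': array([-0.0446,  0.5533,  0.8185])} [ 0.4214 -0.0474  0.8934]
{'clock': 0.1, 'joint_positions': array([-1.4475,  0.2074,  1.5428, -0.    ,  1.3935, -0.1505]), 'qd': array([-0.0015, -0.0015, -0.0031,  0.0001, -0.0011, -0.0009]), 'joint_torque': array([ -0.0006, -37.1864, -28.2293,   0.0701,   0.0312,  -0.0001]), 'tool_pos': array([ 0.1554, -0.5529,  0.2214]), 'tool_rot': array([ 0.9906,  0.1365,  0.    , -0.001 ]), 'wrist_force': array([-0.0604,  0.4429,  0.28  ]), 'torque': array([-0.0373,  0.0029,  0.0309]), 'width': 0.09406726482061338}
```

View pics/side0.png

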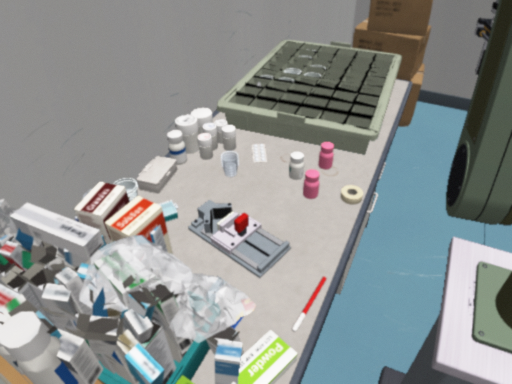

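View pics/top0.png

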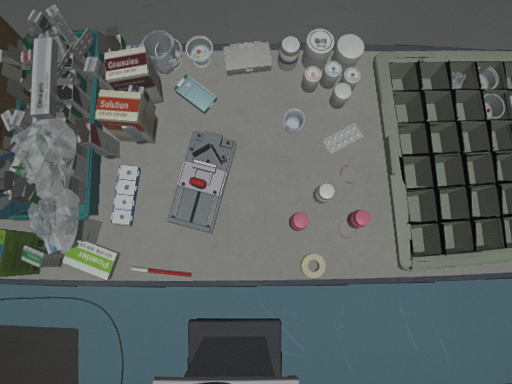

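Candidates in the top view: the white bottle at (326,192), pink look-alikes at (300,221) and (360,218), and a white group at the rear, (343,95), (312,77), (332,72) and (352,76). In the side view the white bottle is at (297,165). I'll crop both views to check for the green band.

```bash
cat > h.py <<'E'
import cv2,numpy as np
from bench import bot,status,viewer
np.set_printoptions(precision=4,suppress=True)
def cp(n):
    p=viewer.camera_params(n); return np.array(p['camera_matrix']),float(p['k1']),np.array(p['R']),np.array(p['t'])
def ray(n,uv):
    K,k,R,t=cp(n)
    s=cv2.undistortPoints(np.array([[uv]],float),K,np.array([k,0,0,0.]))[0,0]
    return -R.T@t, R.T@np.array([s[0],s[1],1])
def plane(n,uv,z):
    o,d=ray(n,uv); return o+d*(z-o[2])/d[2]
def proj(n,X):
    K,k,R,t=cp(n)
    return cv2.projectPoints(np.array([X],float).reshape(-1,1,3),cv2.Rodrigues(R)[0],t,K,np.array([k,0,0,0.]))[0].reshape(-1,2)
def tri(a,b):
    (o1,d1),(o2,d2)=ray("side",a),ray("top",b)
    A=np.stack([d1,-d2],1); x=np.linalg.lstsq(A,o2-o1,rcond=None)[0]
    p,q=o1+x[0]*d1,o2+x[1]*d2
    return (p+q)/2,np.linalg.norm(p-q)
E
python3 - <<'E'
import cv2
s=cv2.imread('pics/side0.png');t=cv2.imread('pics/top0.png')
a=cv2.resize(s[135:205,260:350],None,fx=4.4,fy=4.4,interpolation=2)
b=cv2.resize(t[170:240,280:370],None,fx=4.4,fy=4.4,interpolation=2)
cv2.imwrite('pics/c1.png',cv2.hconcat([a,b]))
a=cv2.resize(s[190:280,180:300],None,fx=6,fy=6,interpolation=2)
cv2.imwrite('pics/c2.png',a)
b=cv2.resize(t[125:238,160:245],None,fx=5,fy=5,interpolation=2)
cv2.imwrite('pics/c3.png',b)
cv2.imwrite('pics/c4.png',cv2.resize(s[95:195,130:270],None,fx=5,fy=5,interpolation=2))
E
```

```text
(no output)
```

View pics/c1.png

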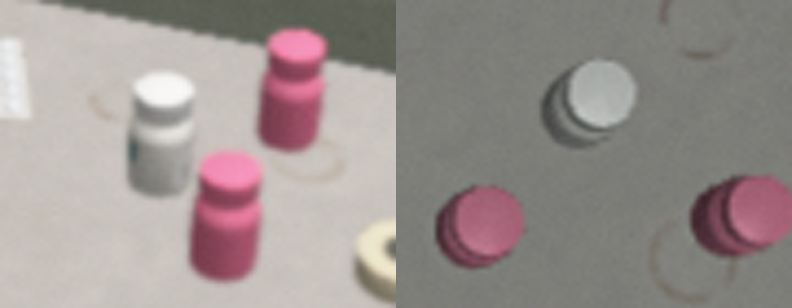

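View pics/c2.png

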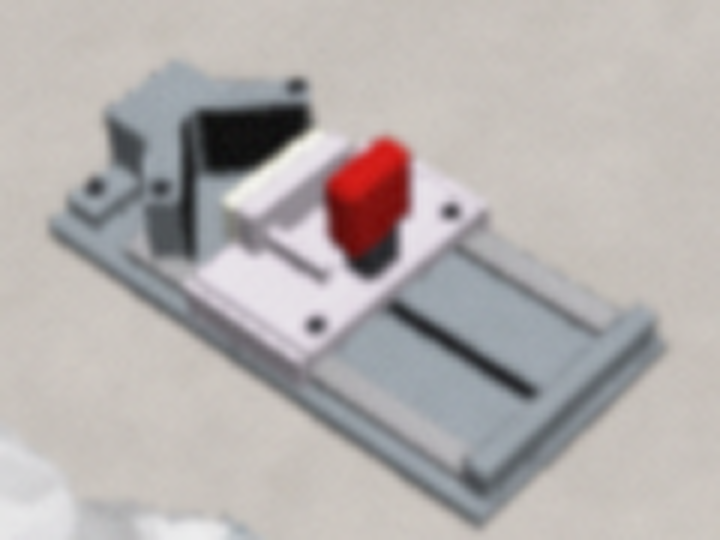

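View pics/c3.png

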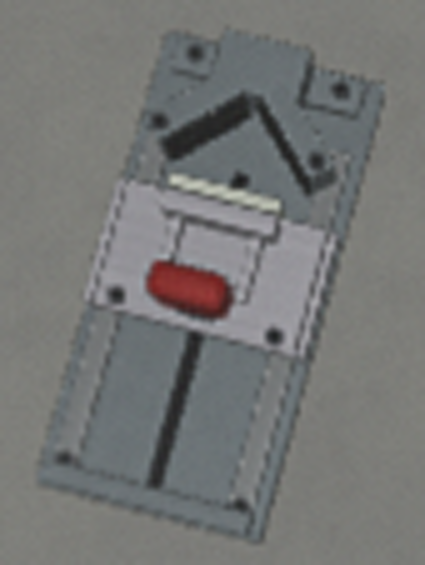

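View pics/c4.png

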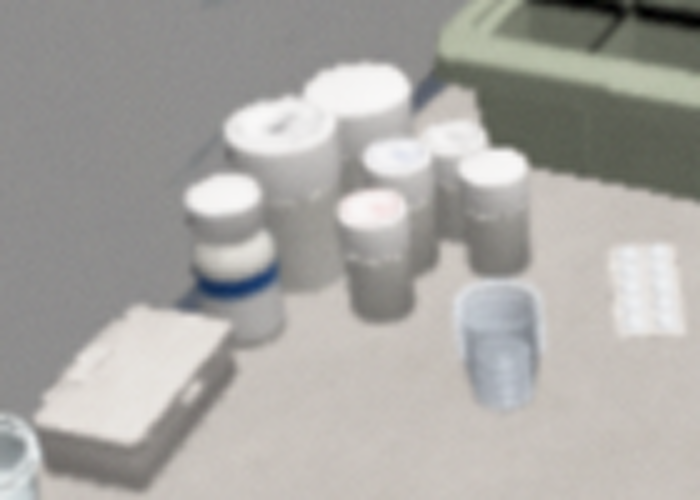

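The white bottle has a dark green label edge at its left side and two pink look-alikes beside it, so the target is top (326,192), side (297,165). The vise's V points away from the robot, and the jaw is about half advanced. Next I'll measure both.

```bash
python3 - <<'E'
from h import *
T=cv2.imread('pics/top0.png');S=cv2.imread('pics/side0.png')
def blob(im,roi,f,lab):
    x0,y0,x1,y1=roi; c=im[y0:y1,x0:x1]; m=f(cv2.cvtColor(c,cv2.COLOR_BGR2HSV).astype(int)).astype(np.uint8)
    n,l,st,ce=cv2.connectedComponentsWithStats(m); i=1+np.argmax(st[1:,4]); cn=cv2.findContours((l==i).astype(np.uint8),0,2)[0][0]
    print(lab,'bbox',st[i,:4]+[x0,y0,0,0],'area',st[i,4],'cen',ce[i]+[x0,y0],'circ',cv2.minEnclosingCircle(cn)[1])
    return ce[i]+[x0,y0]
cap=blob(T,(305,175,345,212),lambda h:(h[...,2]>165)&(h[...,1]<40),'cap')
print('bottle top',plane('top',cap,.068))
sc=blob(S,(285,145,310,190),lambda h:(h[...,2]>215)&(h[...,1]<40),'capside'); print(plane('side',sc,.068),tri(sc,cap))
red=lambda h:((h[...,0]<10)|(h[...,0]>170))&(h[...,1]>130)
r=blob(T,(180,165,215,200),red,'grip'); print('grip top',plane('top',r,.079),plane('top',r,.07))
rs=blob(S,(225,205,255,240),red,'gripS'); print(tri(rs,r))
c3=lambda a:np.array([a[0]/5+160-.4,a[1]/5+125-.4]); c2=lambda a:np.array([a[0]/6+180-.4,a[1]/6+190-.4])
for nm,z,a,b in [('FL',.006,(165,33),(52,225)),('BL',.006,(38,485),(482,522)),('BR',.006,(262,540),(663,345)),('FR',.006,(382,85),None),
  ('sadL',.03,(117,294),(315,325)),('sadR',.03,(274,335),(450,210)),('slot1',.012,(196,337),(390,305)),('slot2',.012,(155,485),(533,392)),('vL',.048,(158,121),(160,187)),('vR',.048,(317,160),(295,87))]:
    print(nm,plane('top',c3(a),z), (tri(c2(b),c3(a)),plane('side',c2(b),z)) if b else '')
tp=blob(T,(295,245,335,285),lambda h:(h[...,2]>140)&(h[...,1]>25),'tape'); print(plane('top',tp,.018))
E
```

```text
cap bbox [320 184  14  15] area 161 cen [326.3913 190.8323] circ 7.214723110198975
bottle top [ 0.5484 -0.2177  0.068 ]
capside bbox [291 151  13   8] area 81 cen [297.     154.6173] circ 6.18475866317749
[ 0.5504 -0.2147  0.068 ] (array([ 0.55  , -0.2178,  0.0659]), np.float64(0.0027502835881615473))
grip bbox [190 178  15  10] area 103 cen [197.4272 182.1553] circ 7.6454620361328125
grip top [0.5676 0.0506 0.079 ] [0.5692 0.0517 0.07  ]
gripS bbox [234 213  14  20] area 192 cen [240.9427 222.3542] circ 9.962529182434082
(array([0.5717, 0.0531, 0.0609]), np.float64(0.0018790628859618962))
FL [0.6999 0.0718 0.006 ] ((array([0.6991, 0.0714, 0.0101]), np.float64(0.0009099718518677581)), array([0.7023, 0.0683, 0.006 ]))
BL [0.4924 0.1262 0.006 ] ((array([0.4938, 0.1264, 0.0073]), np.float64(0.003117308051967169)), array([0.4958, 0.1258, 0.006 ]))
BR [0.4673 0.0263 0.006 ] ((array([0.4689, 0.0269, 0.0045]), np.float64(0.003231533245323783)), array([0.4701, 0.0284, 0.006 ]))
FR [ 0.6739 -0.028   0.006 ] 
sadL [0.5739 0.0881 0.03  ] ((array([0.5754, 0.0888, 0.0288]), np.float64(0.002559454123421751)), array([0.5761, 0.0899, 0.03  ]))
sadR [0.5551 0.0192 0.03  ] ((array([0.5564, 0.0196, 0.0299]), np.float64(0.0027249780267870334)), array([0.5577, 0.0199, 0.03  ]))
slot1 [0.5573 0.0554 0.012 ] ((array([0.5606, 0.0564, 0.0129]), np.float64(0.007189698659020488)), array([0.5647, 0.0563, 0.012 ]))
slot2 [0.4915 0.0731 0.012 ] ((array([0.4956, 0.0739, 0.0154]), np.float64(0.009029470845354158)), array([0.5013, 0.0721, 0.012 ]))
vL [0.6469 0.0686 0.048 ] ((array([0.6478, 0.0689, 0.0486]), np.float64(0.002146495314748887)), array([0.6494, 0.0685, 0.048 ]))
vR [ 0.6287 -0.0006  0.048 ] ((array([ 0.6302, -0.0001,  0.0465]), np.float64(0.0024394392794280656)), array([0.6306, 0.0014, 0.048 ]))
tape bbox [302 254  24  24] area 336 cen [313.3095 265.5357] circ 12.064584732055664
[ 0.3929 -0.1934  0.018 ]
```

Both views agree to about 2 mm. The base measures 214 x 103 mm against a nominal 215 x 104. Vise yaw is about -0.258 rad, its origin is about (0.632, 0.036), and the jaw is at about 0.059. The bottle is at (0.549, -0.217). Next I'll take the red grip from both sides and draw it back.

```bash
cat >> h.py <<'E'
YAW=-0.258
UX=np.array([np.cos(YAW),np.sin(YAW),0]);UY=np.array([-np.sin(YAW),np.cos(YAW),0])
Q=lambda p:np.array([np.cos(p/2),np.sin(p/2),0,0])
O=.602*UX+.196*UY     # vise origin
def V(x,y,z): return O+x*UX+y*UY+np.array([0,0,z])
def st(l=''):
    s=status.get_state(); p=s['tool_pos']-O
    print(l,'t %.2f'%s['clock'],'tcp',s['tool_pos'],'vise',np.array([p@UX,p@UY]),'F(vise)',np.array([s['wrist_force']@UX,s['wrist_force']@UY,s['wrist_force'][2]]),'w %.4f'%s['width']); return s
E
python3 - <<'E'
from h import *
st()
print(O)
bot.move_gripper(.06)
bot.reach(V(-.065,0,.15),Q(YAW)); st('above')
bot.servo_line(V(-.065,0,.061),vel=.12); st('down')
bot.move_gripper(.02); st('gripped')
s=status.get_state()['tool_pos']
bot.servo_line(s-.050*UX,vel=.06); st('back')
im=viewer.capture('top'); cv2.imwrite('pics/top1.png',cv2.resize(im[110:250,140:340,::-1],None,fx=4,fy=4,interpolation=2))
E
```

```text
t 0.10 tcp [ 0.1554 -0.5529  0.2214] vise [-0.3107 -0.691 ] F(vise) [-0.1714  0.4129  0.28  ] w 0.0941
[0.6321 0.0359 0.    ]
above t 3.41 tcp [0.5694 0.0517 0.1501] vise [-0.0646 -0.0007] F(vise) [-0.1931  0.1662  0.4722] w 0.0604
down t 4.30 tcp [0.57   0.0524 0.0617] vise [-0.0642  0.0001] F(vise) [ 0.6356 -0.3342  0.4043] w 0.0602
gripped t 4.83 tcp [0.5697 0.053  0.0615] vise [-0.0647  0.0006] F(vise) [-0.5927  1.9666  2.2831] w 0.0336
back t 5.80 tcp [0.5236 0.0657 0.0615] vise [-0.1125  0.0011] F(vise) [ 6.1591  4.3416 -5.3404] w 0.0340
```

View pics/top1.png

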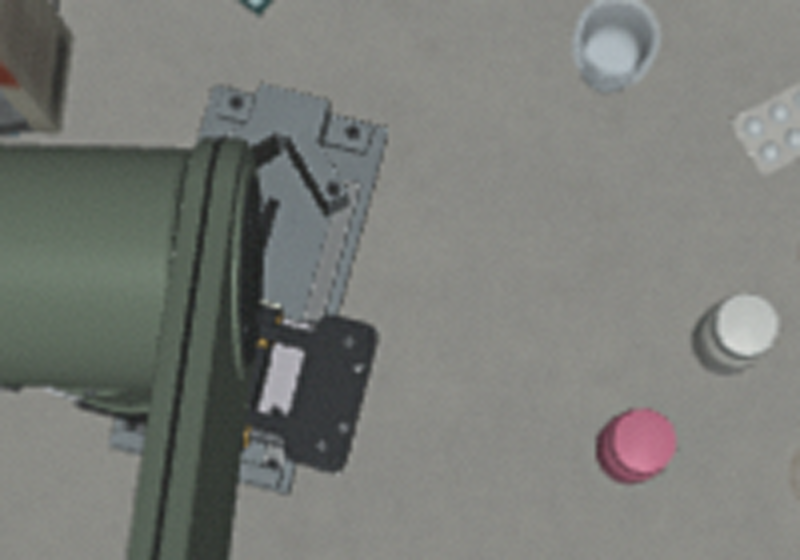

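The grip is held at 34.0 mm wide, its true size. The pad has gone back 48 mm and the V opening is clear. Now the bottle.

```bash
python3 - <<'E'
from h import *
bot.move_gripper(.06); 
s=status.get_state()['tool_pos']
bot.servo_line([s[0],s[1],.15],vel=.2); st('up')
B=np.array([.549,-.2168,0])
bot.reach(B+[0,0,.15],Q(YAW)); st()
bot.servo_line(B+[0,0,.030],vel=.12); st('at bottle')
bot.move_gripper(.03); st('closed')
s=status.get_state()['tool_pos']
bot.servo_line([s[0],s[1],.15],vel=.15); st('lifted')
for n in('side','top'): cv2.imwrite(f'pics/{n}2.png',viewer.capture(n)[:,:,::-1])
a=cv2.imread('pics/side2.png')[80:220,220:360];b=cv2.imread('pics/top2.png')[110:250,240:380]
cv2.imwrite('pics/c5.png',cv2.resize(cv2.hconcat([a,b]),None,fx=2.8,fy=2.8,interpolation=2))
E
```

```text
up t 7.05 tcp [0.5208 0.0658 0.1495] vise [-0.1153  0.0005] F(vise) [-0.6994  0.8626 -0.9435] w 0.0599
 t 8.15 tcp [ 0.5486 -0.2154  0.1491] vise [-0.0166 -0.2643] F(vise) [-0.1614  0.8259  0.574 ] w 0.0602
at bottle t 9.30 tcp [ 0.5498 -0.2172  0.0309] vise [-0.0149 -0.2657] F(vise) [0.4659 0.626  0.3687] w 0.0601
closed t 9.78 tcp [ 0.5493 -0.217   0.0305] vise [-0.0155 -0.2657] F(vise) [-0.4732  0.1317  1.9965] w 0.0377
lifted t 10.72 tcp [ 0.5484 -0.2165  0.1487] vise [-0.0165 -0.2654] F(vise) [-0.2249  0.1925 -0.469 ] w 0.0379
```

View pics/c5.png

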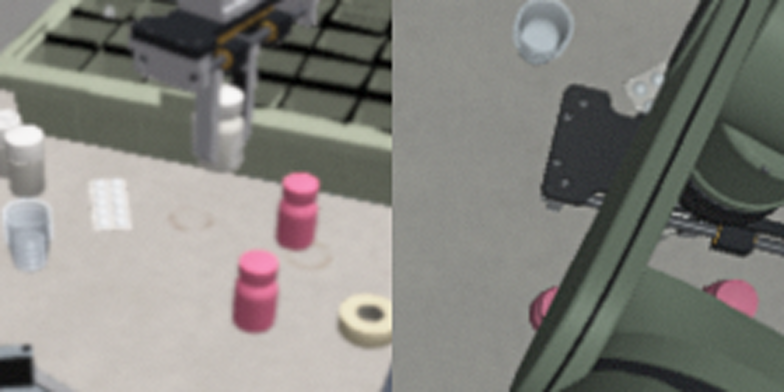

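The bottle is lifted upright and held at 37.8 mm wide. Next I'll carry it over the deck and lower it with force checks.

```bash
python3 - <<'E'
from h import *
bot.reach(V(-.030,0,.15),Q(YAW)); st()
bot.servo_line(V(-.030,0,.050),vel=.1); st('near')
z=.050
while z>.038:
    z-=.001; bot.servo_line(V(-.030,0,z),vel=.02)
    s=status.get_state()
    if s['wrist_force'][2]>2.5: break
st('down %.4f'%z)
bot.move_gripper(.058); st('open')
s=status.get_state()['tool_pos']
bot.servo_line([s[0],s[1],.16],vel=.15)
bot.reach(V(-.20,0,.17),Q(YAW)); st()
for n in('side','top'): cv2.imwrite(f'pics/{n}3.png',viewer.capture(n)[:,:,::-1])
a=cv2.imread('pics/side3.png')[180:300,170:310];b=cv2.imread('pics/top3.png')[120:240,150:290]
cv2.imwrite('pics/c6.png',cv2.resize(cv2.hconcat([a,b]),None,fx=2.8,fy=2.8,interpolation=2))
E
```

```text
t 11.86 tcp [0.603  0.0425 0.1498] vise [-0.0298 -0.001 ] F(vise) [-0.4801  0.7703 -0.255 ] w 0.0374
near t 13.01 tcp [0.6039 0.0435 0.0509] vise [-0.0292  0.0002] F(vise) [-1.0559  0.5834 -1.0806] w 0.0378
down 0.0420 t 15.01 tcp [0.6033 0.0436 0.0425] vise [-0.0298  0.0001] F(vise) [-1.7432  0.436   3.3516] w 0.0374
open t 15.54 tcp [0.603  0.0435 0.0419] vise [-0.03 -0.  ] F(vise) [-0.068   1.098   0.6777] w 0.0579
 t 17.19 tcp [0.4396 0.0868 0.1701] vise [-0.1991  0.0001] F(vise) [ 0.2244 -0.2815 -0.1886] w 0.0582
```

View pics/c6.png

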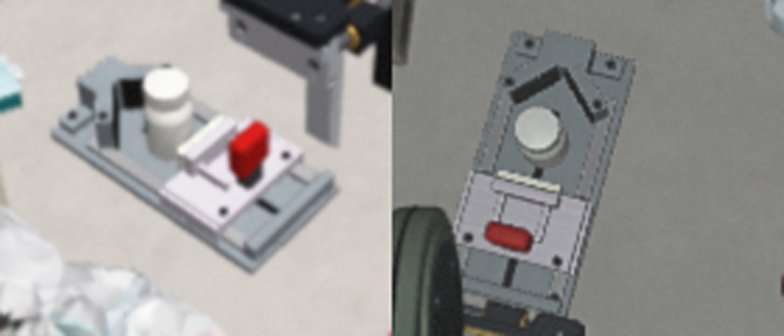

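The bottle stands upright on the deck between pad and V, with its cap at about crop (540,130). I'll measure its offset from the vise axis.

```bash
python3 - <<'E'
from h import *
T=cv2.imread('pics/top3.png')
h=cv2.cvtColor(T,cv2.COLOR_BGR2HSV).astype(int)
def cen(m,roi):
    x0,y0,x1,y1=roi; n,l,s,c=cv2.connectedComponentsWithStats(m[y0:y1,x0:x1].astype(np.uint8)); i=1+np.argmax(s[1:,4]); print(s[i]); return c[i]+[x0,y0]
for nm,c,z in[('cap',cen((h[...,2]>165)&(h[...,1]<40),(185,150,218,178)),.08),('grip',cen(((h[...,0]<10)|(h[...,0]>170))&(h[...,1]>130),(175,190,215,220)),.079)]:
    p=plane('top',c,z)-O; print(nm,c,p@UX,p@UY)
E
```

```text
[  9   9  15  14 173]
[  9  10  15   9 101]
cap [201.289  165.4046] -0.030259599297325867 -0.0009237656648147631
grip [191.0891 204.0099] -0.11316621572666899 -0.0016055449604045237
```

The bottle is within about 1 mm of the axis at x = -30 mm. Next I'll grip the jaw again, bring it up slowly, then press in sub-millimetre steps on wrist force, aiming for drag 8 N plus about 8 N of squeeze.

```bash
cat > push.py <<'E'
from h import *
def Fx():
    s=status.get_state(); return -(s['wrist_force']@UX), (s['tool_pos']-O)@UX
E
python3 - <<'E'
from push import *
bot.reach(V(-.113,0,.15),Q(YAW))
bot.servo_line(V(-.113,0,.061),vel=.12); st('down')
f0=Fx()[0]
bot.move_gripper(.02); st('gripped')
p=status.get_state()['tool_pos'].copy(); p[2]=.061
x=0
for x in (.006,.012,.018,.024,.030,.035):
    bot.servo_line(p+x*UX,vel=.04); print(x,Fx())
    if Fx()[0]>14: break
else:
    while x<.039:
        x+=.0005; bot.servo_line(p+x*UX,vel=.01); f=Fx(); print('%.4f F %.2f x %.5f'%(x,*f))
        if f[0]>11: break
st('stop'); np.save('p.npy',np.append(p,x)); print('bias',f0)
E
```

```text
down t 18.63 tcp [0.5235 0.0648 0.0618] vise [-0.1124  0.0003] F(vise) [-0.1552 -1.2058  0.6195] w 0.0580
gripped t 19.13 tcp [0.5235 0.0656 0.0615] vise [-0.1126  0.001 ] F(vise) [-0.0209  4.3091  1.2792] w 0.0335
0.006 (np.float64(5.645794828956506), np.float64(-0.1079504012550607))
0.012 (np.float64(5.718774521045268), np.float64(-0.10215081721963076))
0.018 (np.float64(5.645369094678289), np.float64(-0.09627052982427761))
0.024 (np.float64(6.822364997456738), np.float64(-0.09036380895198874))
0.03 (np.float64(6.3357635666345695), np.float64(-0.08436373668663821))
0.035 (np.float64(6.5789905129872555), np.float64(-0.07943474409830538))
0.0355 F 8.07 x -0.07937
0.0360 F 8.70 x -0.07906
0.0365 F 8.56 x -0.07856
0.0370 F 9.38 x -0.07809
0.0375 F 7.78 x -0.07758
0.0380 F 8.06 x -0.07709
0.0385 F 7.73 x -0.07659
0.0390 F 8.06 x -0.07610
stop t 22.93 tcp [0.5587 0.056  0.0615] vise [-0.0761  0.0007] F(vise) [-8.06    0.3     9.7418] w 0.0339
bias 0.15519050546333768
```

Jaw drag reads about 8 N and nothing has resisted yet. I'll continue in 0.25 mm steps.

```bash
python3 - <<'E'
from push import *
a=np.load('p.npy');p=a[:3];x=a[3]; p[2]=.0615
while x<.052:
    x+=.00025; bot.servo_line(p+x*UX,vel=.008); f=Fx()
    if f[0]>9 or int(round(x*4000))%4==0: print('%.5f F %.2f x %.5f'%(x,*f))
    if f[0]>11.5: break
st('stop'); np.save('p.npy',np.append(p,x))
E
```

```text
0.04000 F 8.39 x -0.07557
0.04100 F 8.62 x -0.07453
0.04200 F 8.14 x -0.07356
0.04300 F 8.60 x -0.07255
0.04400 F 8.21 x -0.07158
0.04500 F 9.01 x -0.07054
0.04600 F 7.80 x -0.06954
0.04700 F 9.66 x -0.06871
0.04750 F 9.78 x -0.06853
0.04775 F 9.58 x -0.06847
0.04800 F 10.76 x -0.06847
0.04825 F 10.88 x -0.06839
0.04850 F 11.36 x -0.06833
0.04875 F 11.88 x -0.06831
stop t 32.67 tcp [0.5662 0.054  0.0615] vise [-0.0683  0.0007] F(vise) [-11.8782  -0.2071  11.6698] w 0.0337
```

```bash
python3 - <<'E'
from push import *
a=np.load('p.npy');p=a[:3];x=a[3]
while x<.056:
    x+=.00025; bot.servo_line(p+x*UX,vel=.008); f=Fx()
    print('%.5f F %.2f x %.5f'%(x,*f))
    if f[0]>15: break
st('stop'); np.save('p.npy',np.append(p,x))
b=viewer.capture('side')[:,:,::-1]; cv2.imwrite('pics/side4.png',cv2.resize(b[180:290,170:310],None,fx=5,fy=5,interpolation=2))
E
```

```text
0.04900 F 12.16 x -0.06823
0.04925 F 11.58 x -0.06821
0.04950 F 13.76 x -0.06816
0.04975 F 14.04 x -0.06808
0.05000 F 14.61 x -0.06802
0.05025 F 15.02 x -0.06798
stop t 34.17 tcp [0.5665 0.0539 0.0615] vise [-0.068   0.0007] F(vise) [-15.016    0.4087  14.3685] w 0.0342
```

View pics/side4.png

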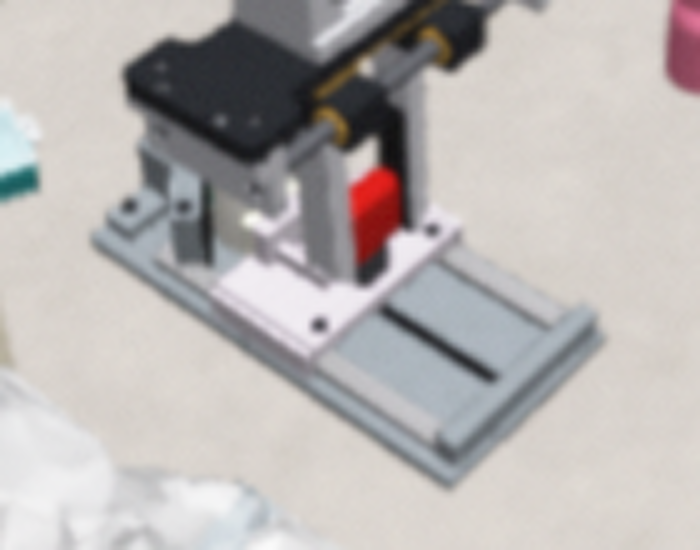

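Resistance has risen smoothly to about 7 N over the 8 N drag, at jaw ≈ 0.057, which is in the expected 0.055–0.058 range. A little more, then let go and inspect.

```bash
python3 - <<'E'
from push import *
a=np.load('p.npy');p=a[:3];x=a[3]
while x<.056:
    x+=.00025; bot.servo_line(p+x*UX,vel=.008); f=Fx()
    print('%.5f F %.2f x %.5f'%(x,*f))
    if f[0]>17: break
bot.sleep(.3); st('stop'); np.save('p.npy',np.append(p,x))
bot.move_gripper(.058); st('open')
s=status.get_state()['tool_pos']
bot.servo_line([s[0],s[1],.16],vel=.15)
bot.reach(V(-.20,0,.17),Q(YAW)); st()
for n in('side','top'): cv2.imwrite(f'pics/{n}5.png',viewer.capture(n)[:,:,::-1])
a=cv2.imread('pics/side5.png')[180:280,180:280];b=cv2.imread('pics/top5.png')[120:220,155:255]
cv2.imwrite('pics/c7.png',cv2.resize(cv2.hconcat([a,b]),None,fx=4,fy=4,interpolation=2))
T=cv2.imread('pics/top5.png')
h=cv2.cvtColor(T,cv2.COLOR_BGR2HSV).astype(int)
def cen(m,roi):
    x0,y0,x1,y1=roi; n,l,s,c=cv2.connectedComponentsWithStats(m[y0:y1,x0:x1].astype(np.uint8)); i=1+np.argmax(s[1:,4]); print(s[i]); return c[i]+[x0,y0]
for nm,c,z in[('cap',cen((h[...,2]>165)&(h[...,1]<40),(190,140,222,165)),.08),('grip',cen(((h[...,0]<10)|(h[...,0]>170))&(h[...,1]>130),(175,170,215,220)),.079)]:
    p=plane('top',c,z)-O; print(nm,c,p@UX,p@UY)
E
```

```text
0.05050 F 15.21 x -0.06795
0.05075 F 16.20 x -0.06788
0.05100 F 16.56 x -0.06785
0.05125 F 16.86 x -0.06776
0.05150 F 16.66 x -0.06773
0.05175 F 17.79 x -0.06767
stop t 36.02 tcp [0.5668 0.0538 0.0614] vise [-0.0677  0.0007] F(vise) [-17.7197  -0.3179  16.4303] w 0.0338
open t 36.61 tcp [0.5736 0.0522 0.0614] vise [-0.0607  0.0009] F(vise) [-0.11   -0.7409  0.9447] w 0.0579
 t 38.03 tcp [0.4393 0.0868 0.1698] vise [-0.1994  0.    ] F(vise) [-0.148   1.1655  0.2344] w 0.0582
[  8   5  15  14 171]
[ 15   9  15  10 107]
cap [205.1754 151.4737] 0.0004318298105848841 -0.0009664747704456272
grip [196.9907 183.5327] -0.06914163281180087 -0.0021777501377288604
```

View pics/c7.png

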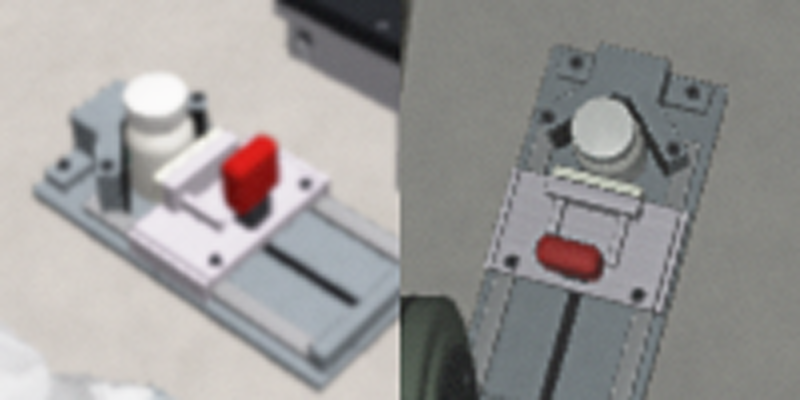

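It's released, and the cap reads x +0.4 mm, y -1.0 mm in the vise frame. I need a finer check that it is centred and not resting on one face only, so I'll compare the cap against the V-block's screws and the face edges.

```bash
python3 - <<'E'
from h import *
T=cv2.imread('pics/top5.png'); 
cv2.imwrite('pics/c8.png',cv2.resize(T[128:180,183:243],None,fx=11,fy=11,interpolation=cv2.INTER_CUBIC))
T0=cv2.imread('pics/top0.png')
def dark(im,c,r=4):
    x,y=c; g=cv2.cvtColor(im,cv2.COLOR_BGR2GRAY)[y-r:y+r+1,x-r:x+r+1].astype(float)
    w=np.clip(np.percentile(g,60)-15-g,0,None); yy,xx=np.mgrid[-r:r+1,-r:r+1]
    return np.array([x+(w*xx).sum()/w.sum(),y+(w*yy).sum()/w.sum()])
for im in(T0,T):
  for nm,c,z in[('vL',(191,149),.048),('vR',(223,157),.048),('sL',(183,184) if im is T0 else (183,185),.03),('sR',(215,192) if im is T0 else (214,193),.03),('fL',(199,135),.015),('fR',(228,143),.015)]:
    q=dark(im,c); p=plane('top',q,z)-O; print(nm,q,p@UX,p@UY)
print([proj('top',V(x,y,.048)) for x,y in((-.004,.036),(-.004,-.036))])
# cap: ellipse from contour
h=cv2.cvtColor(T,cv2.COLOR_BGR2HSV).astype(int)
g=cv2.cvtColor(T,cv2.COLOR_BGR2GRAY)
big=cv2.resize(g[135:175,190:222],None,fx=8,fy=8,interpolation=cv2.INTER_CUBIC)
for th in(140,150,160,170):
    m=(big>th).astype(np.uint8); cs=max(cv2.findContours(m,0,1)[0],key=cv2.contourArea)
    e=cv2.fitEllipse(cs); c=(np.array(e[0])+.5)/8-.5+[190,135]; p=plane('top',c,.08)-O; print(th,c,np.array(e[1])/8,p@UX,p@UY)
E
```

```text
vL [192.7722 150.7622] 0.0026141448564470406 0.03090537618915415
vR [221.9202 158.89  ] 0.0005187491731311646 -0.03520384444284612
sL [182.5105 184.8981] -0.07302711981006109 0.03581749165868684
sR [214.6846 193.2981] -0.07368624889542706 -0.037345789374610625
fL [198.5649 135.5097] 0.047466265607156215 0.034125876720118506
fR [227.7862 143.4885] 0.04545890910721245 -0.035076189594156
vL [192.7765 150.7158] 0.002716531029785348 0.03092414898161549
vR [221.9758 158.8667] 0.0005979335449817404 -0.035307307768410665
sL [182.2367 186.0784] -0.07569738210560402 0.035697235700962164
sR [213.877  194.6348] -0.07695902099045702 -0.03639426913291689
fL [198.5714 135.4732] 0.047552977236095105 0.034134487568563625
fR [227.7576 143.5798] 0.045236546939091155 -0.035067531965202806
[array([[189.7067, 153.081 ]]), array([[221.7431, 160.9559]])]
140 [205.1452 151.5074] [15.0733 15.3295] 0.00034641526638070925 -0.0009240702430888985
150 [205.1566 151.5379] [14.7368 15.1039] 0.0002890061187299796 -0.0009645769527104994
160 [205.177  151.5749] [14.3807 14.8341] 0.00022261759537319412 -0.0010267547991732954
170 [205.2101 151.6497] [13.9409 14.5247] 8.424188610141906e-05 -0.0011361188160505591
```

View pics/c8.png

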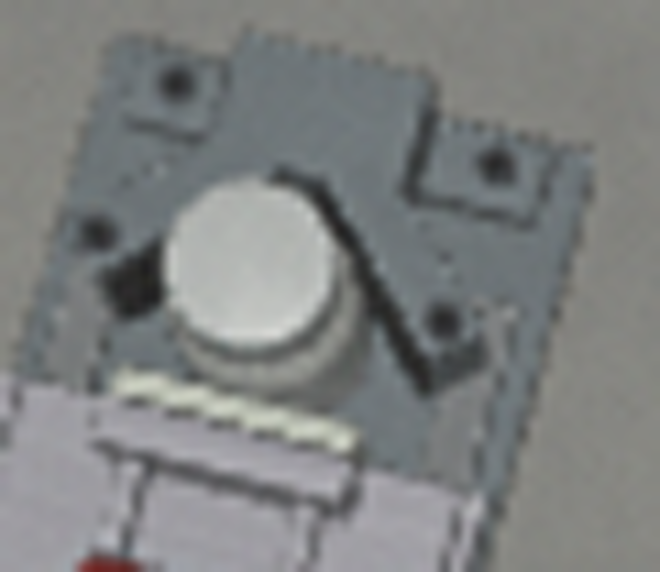

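The screws and cap agree to about 0.5 mm sideways. For a sharper check I'll fit the two rubber linings' outer top edges in the first picture, where there is no bottle, and take their symmetry axis.

```bash
python3 - <<'E'
from h import *
g=cv2.cvtColor(cv2.imread('pics/top0.png'),cv2.COLOR_BGR2GRAY).astype(np.float32)
def samp(P): 
    uv=proj('top',np.array(P)).astype(np.float32); return cv2.remap(g,uv[:,0].reshape(1,-1),uv[:,1].reshape(1,-1),cv2.INTER_CUBIC)[0]
for z in(.044,.048):
  L={}
  for sg in(1,-1):
    pts=[]
    for s in np.arange(.008,.027,.002):
        d=np.arange(-.008,.012,.00025)
        # base point on nominal face line, offset outward normal (1,sg)/sqrt2
        P=[V(.0269-s+k*.7071, sg*(s+k*.7071), z) for k in d]
        I=samp(P); j=np.argmin(I)
        if s in(.008,.016): pass
        # outward crossing
        half=(I[j]+I[-8:].mean())/2
        k=j
        while k<len(I)-1 and I[k]<half:k+=1
        dd=d[k-1]+(half-I[k-1])/(I[k]-I[k-1])*.00025
        pts.append((.0269-s+dd*.7071, sg*(s+dd*.7071)))
    pts=np.array(pts); vx,vy,x0,y0=cv2.fitLine(pts.astype(np.float32),cv2.DIST_HUBER,0,1e-4,1e-4).ravel()
    res=np.abs((pts-[x0,y0])@[-vy,vx]); print(z,sg,'angle',np.degrees(np.arctan2(vy,vx))%180,'res',res.max())
    L[sg]=(np.array([x0,y0]),np.array([vx,vy]))
  A=np.stack([L[1][1],-L[-1][1]],1); t=np.linalg.solve(A,L[-1][0]-L[1][0]); print('apex',L[1][0]+t[0]*L[1][1])
  # y of symmetry at seat via perpendicular distance equality
  n={k:np.array([-v[1][1],v[1][0]]) for k,v in L.items()}
  for y in(-.0015,-.001,-.0005,0,.0005,.001): print(y,[round(1000*abs((np.array([.0003,y])-L[k][0])@n[k]),2) for k in(1,-1)])
E
```

```text
0.044 1 angle 134.94168 res 0.0011144352606631126
0.044 -1 angle 43.024864 res 0.0009927574174333606
apex [ 0.0327 -0.0011]
-0.0015 [np.float64(23.21), np.float64(21.82)]
-0.001 [np.float64(22.86), np.float64(22.19)]
-0.0005 [np.float64(22.51), np.float64(22.55)]
0 [np.float64(22.15), np.float64(22.92)]
0.0005 [np.float64(21.8), np.float64(23.28)]
0.001 [np.float64(21.45), np.float64(23.65)]
0.048 1 angle 134.67365 res 0.0011051779207348642
0.048 -1 angle 43.54413 res 0.0006916057624515025
apex [ 0.0315 -0.0017]
-0.0015 [np.float64(22.05), np.float64(21.6)]
-0.001 [np.float64(21.7), np.float64(21.96)]
-0.0005 [np.float64(21.35), np.float64(22.32)]
0 [np.float64(21.0), np.float64(22.68)]
0.0005 [np.float64(20.64), np.float64(23.05)]
0.001 [np.float64(20.29), np.float64(23.41)]
```

The V's symmetry axis lies at y = -0.5 to -1.2 mm in the same picture frame and the cap is at -1.0 mm, so the bottle is centred within about 0.5 mm. As a last check that it has settled, I'll press once more from behind with closed fingers, to the same force limit, and see whether anything moves.

```bash
python3 - <<'E'
from push import *
bot.move_gripper(0.0)
bot.reach(V(-.092,.0007,.15),Q(YAW))
bot.servo_line(V(-.092,.0007,.061),vel=.12); st('behind')
x=-.088; bot.servo_line(V(x,.0007,.061),vel=.05); print(Fx())
while x<-.070:
    f=Fx(); x+=.0007 if f[0]<13 else .0003
    bot.servo_line(V(x,.0007,.061),vel=.012); f=Fx()
    if f[0]>2: print('%.4f F %.2f x %.5f'%(x,*f))
    if f[0]>17.3: break
st('stop')
s=status.get_state()['tool_pos']
bot.servo_line(s-.025*UX,vel=.06)
s=status.get_state()['tool_pos']
bot.servo_line([s[0],s[1],.17],vel=.2)
bot.reach(V(-.20,0,.17),Q(YAW)); st()
T=viewer.capture('top')[:,:,::-1].copy(); S=viewer.capture('side')[:,:,::-1].copy()
cv2.imwrite('pics/top6.png',T);cv2.imwrite('pics/side6.png',S)
g=cv2.cvtColor(T,cv2.COLOR_BGR2GRAY)
big=cv2.resize(g[135:175,190:222],None,fx=8,fy=8,interpolation=cv2.INTER_CUBIC)
for th in(150,160):
    m=(big>th).astype(np.uint8); cs=max(cv2.findContours(m,0,1)[0],key=cv2.contourArea)
    e=cv2.fitEllipse(cs); c=(np.array(e[0])+.5)/8-.5+[190,135]; p=plane('top',c,.08)-O; print(th,c,p@UX,p@UY)
cv2.imwrite('pics/c9.png',cv2.resize(cv2.hconcat([S[180:280,180:280],T[120:220,155:255]]),None,fx=4,fy=4,interpolation=2))
E
```

```text
behind t 40.51 tcp [0.544  0.0601 0.0619] vise [-0.0913  0.0009] F(vise) [-0.5637 -0.9831  0.2982] w 0.0004
(np.float64(-0.30205660923566025), np.float64(-0.08689644932858195))
-0.0831 F 3.77 x -0.08378
-0.0824 F 4.66 x -0.08377
-0.0817 F 5.41 x -0.08378
-0.0810 F 8.16 x -0.08376
-0.0803 F 10.32 x -0.08375
-0.0796 F 10.91 x -0.08377
-0.0789 F 13.00 x -0.08377
-0.0782 F 15.76 x -0.08373
-0.0779 F 14.83 x -0.08375
-0.0776 F 16.01 x -0.08371
-0.0773 F 16.63 x -0.08366
-0.0770 F 18.34 x -0.08365
stop t 45.26 tcp [0.5514 0.0579 0.0606] vise [-0.0837  0.0007] F(vise) [-18.3419   0.3308  15.7093] w 0.0006
 t 47.09 tcp [0.437  0.0871 0.1683] vise [-0.2017 -0.0002] F(vise) [ 0.668  -0.4675  0.1546] w 0.0007
150 [205.1475 151.5405] 0.00027899356969578827 -0.0009475776346976837
160 [205.17   151.5817] 0.00020484198030341934 -0.001016433704384932
```

View pics/c9.png

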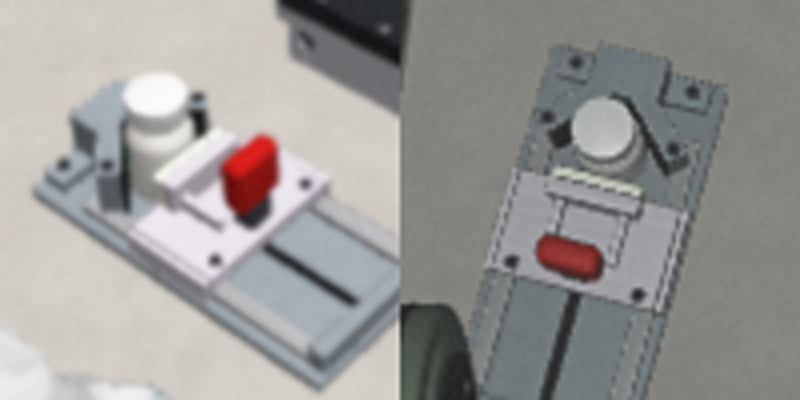

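The jaw did not move until about 16 N (8 N drag plus 8 N stored squeeze), then gave 0.1 mm. The cap stayed put to within 0.1 mm, so the bottle is seated and gripped. Handing in.

```bash
python3 - <<'E'
from h import *
st(); bot.close_job()
E
```

```text
t 47.19 tcp [0.4391 0.0868 0.1694] vise [-0.1996 -0.0001] F(vise) [0.1878 0.1778 0.6029] w 0.0003
the job is handed in; nothing more can be done
```

The green-banded bottle is clamped upright in the vise, and I handed the job in at 47 s with the arm clear of everything. I drew the jaw back 48 mm, stood the bottle on the deck, and pressed the jaw up in small force-checked steps to about 17.7 N. That is about 8 N of jaw drag plus 9–10 N on the bottle, under the 18 N limit.

**Squeeze:** A second press from behind, to 18.3 N, moved the jaw only once the push passed about 16 N. That fits a stored squeeze of about 8 N. The cap moved less than 0.1 mm during it.

**Position:** The cap reads x +0.3 mm and y -1.0 mm in my vise frame. The V's symmetry axis reads y -0.5 to -1.2 mm in the same frame, so the bottle is centred to about 0.5 mm.

**Not verified:**
- Contact on each V face is inferred from the centring and the stiffness; I could not measure it directly.
- The saddle screws and the camera checks differed by about 0.5 mm, which is within the calibration error.
- I did not re-measure the pill box, cup stack and tape roll at the end. The arm was never taken down near them.

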